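# Close the nested sample canister

### The arm

A 6-joint arm with a two-finger parallel gripper is mounted at the origin on the work surface. World frame = base frame: x ahead of the robot, y to its left, z up, the work surface at z = 0. Lengths are in mm, angles in rad, forces in N, time in s.
With the tool pointing down it reaches from about 300 to 775 mm from the base axis. Payload 14.6 kg.
Tool frame: the origin (TCP) lies at the very end of the fingers, on their centre line; the grasp point (between the pads) lies 19 mm behind it; z points along the fingers, y is the line along which they close (so a half turn about z gives the same grasp; the last joint's range is limited). The gripper opens to 94 mm and grips with 3 to 60 N. Pads are 16 mm wide; open, the fingers measure 119 mm over their backs; the gripper's body (75 mm by 177 mm) begins 78 mm behind the grasp point.
Start: joints at [1.15, 0.3, 1.521, -0, 1.321, -0.067], TCP at [190.552, 515.925, 181.246] pointing down, gripper open.
Joint ranges: [-3.03, 3.03], [-0.79, 2.21], [0.23, 2.52], [-1.04, 4.18], [0, 3.07], [-2.55, 2.55]. Speed limits (rad/s): [2.22, 2.22, 2.57, 3.14, 3.14, 3.14].

### API

Orientations are given as [roll, pitch, yaw] about the fixed x, y, z axes, in that order (R = Rz(yaw) Ry(pitch) Rx(roll)).
In Python, from cell import manip gives the robot as it stands. The module is installed in compiled form; this text tells all that it offers.
- The arm moves only by the shell command python3 -m inch 'ROWS' [FORCE]. ROWS is JSON, a list of rows, each an object of numbers: "gripper": the opening, from 0 (shut) to 1 (fully open); "dx", "dy", "dz": the shift along the world's x, y, z in m; "wx", "wy", "wz": the turn, a rotation vector about the world's x, y, z in degrees. A call has exactly 5 rows; each row is the pose to reach, as a shift and turn from the pose commanded when the call began; what a row does not reach only later rows make up. A row lasts 1/12 s, in which the tool goes at most 41.7 mm and 7.16 degrees, less where a joint would pass 70% of its speed; a pose out of reach is approached as far as the arm can. A call with a gripper value outside its range is refused whole. The fingers move at their own pace and stop on an object; FORCE is the grip in N (left out, the last holds). Time passes only in rows, so rows that repeat a pose let the fingers close, or fill a call up. It gives the time, the measured TCP pose, the force, the opening and the grip force at its end, in the units of the state.
- manip.read_state(): the state, without advancing time (a new reading comes with each control period).
- manip.camera(name): name is "scene" or "top" or "wrist"; returns the picture (480x640x3 uint8, blue, green, red); there is no depth.
- manip.camera_info(name): a dict with "camera_matrix" (3x3 intrinsics, pixels), "R" (3x3) and "t" (3): a world point X has camera coordinates R X + t; the wrist camera has in their place "tool_from_camera" (4x4, takes a point from camera to tool coordinates, whose origin is the TCP and whose axes are the flange's). Camera axes: x right, y down, z forward; pixel columns grow to the right and rows downward; lengths in mm; the calibration is good to about 2 mm. The wrist camera is an equidistant fisheye: a pixel r from the principal point sees the ray r / f radians off the axis. A picture is of the moment at which its call begins: read the wrist's pose just before it. camera_info takes no time and is no camera call.
- manip.sign_off(): hands the job in; it is judged then, once.
The state is a dict: "clock": time; "joints": joint angles; "qd": joint speeds; "effort": joint torques, N m; "eef_pos": TCP position; "eef_rot": TCP orientation; "wrist_force": force on the tool from outside, world axes, zero at the start; "moment": the same for the moment, N m; "finger_gap": finger opening in mm; "finger_force": force on a finger pad.
Only numpy, scipy, OpenCV 4.12 (cv2) and the standard library are available. Lean on these libraries where they do the work, as an engineer would, in place of code of your own. Each camera call takes 0.05 s, during which the arm holds its last target. There are 200 camera calls.

### The job

Pack the sample canister: stand the small canister upright inside the collar of the bottom shell that is fixed to the wooden board, then lower the big cover shell over it, fully down on the bottom shell, and twist the cover clockwise (seen from above) until it stops, so that it is locked. Let go of it and leave the jar, the tape roll and the bowl where they are.

Things in the scene. Friction and masses are not known exactly. Their poses are not given: they have to be found in the camera images.
- bottom_floor (a point): Fixed steel bottom shell on a wooden board (130 x 105 mm) on the bench. Point: centre of its round floor (96 mm across), 20 mm above the bench; z up, x along the board's long side. A centred collar, 66 mm outside, 58 mm inside, 22 mm high, stands on the floor; the small canister goes inside it, onto the floor. Half-turn symmetric.
- bottom_lug (a point): Top of one of the two outward lugs on the collar, at +x and -x: 40 degrees wide, out to 39 mm from the axis, 14 to 20 mm above the floor. Under each, a stop fills floor to lug from 15 to 30 degrees clockwise (seen from above) of the x axis. Point: on the +x lug, 36 mm from the axis, 20 mm above the floor; axes as bottom_floor.
- inner_mid (a point): Small canister: closed plain aluminium cylinder, 52 mm across, 70 mm high, about 0.18 kg, standing loose on the bench. Point: its centre, 35 mm above its underside; z is its axis, up.
- cover_mid (a point): Big cover shell, plain steel, 90 mm across, 118 mm high with its bar, about 0.3 kg, standing loose, mouth down. Point: on its axis half-way up, 59 mm above the rim; z up, x along the bar. Shell 86 mm high outside, 82 mm inside, 85 mm wide inside. Fully down, its rim rests on the bottom's floor around the collar, so this point is 59 mm above bottom_floor. Half-turn symmetric.
- cover_bar (a point): Middle of the bar grip on the cover's flat top: 60 mm long (along x), 16 mm thick, 32 mm high (86 to 118 mm above the rim). Point: 102 mm above the rim; axes as cover_mid.
- cover_lug (a point): One of two lugs inside the cover's mouth, below the bar's ends: 30 degrees wide, in to 36 mm from the axis, 4 to 10 mm above the rim (point: +x lug, 7 mm up). They pass the bottom's lugs with the bar 35 to 130 degrees counter-clockwise of the board's long side; turned clockwise they run under them (4 mm play; 3 mm sideways) freely to the stops, bar then parallel to the long side.
- jar: Bystander: amber glass jar with a red lid, 72 mm across, 115 mm high. Origin at the centre of its underside.
- tape: Bystander: cardboard-brown roll of tape, 96 mm across, 48 mm high, lying flat. Origin at the centre of its underside.
- bowl: Bystander: white bowl, 110 mm across, 50 mm high. Origin at the centre of its underside.

How it is judged (in metres and radians):
On the way, in this order (a step that is already met when the one before it is completed fails the run):
1. The small canister stands in the collar of the bottom shell, let go (z of inner_mid in the frame of bottom_floor below 0.038 m and horizontal distance between inner_mid and bottom_floor below 0.008 m and angle between the z axis of inner_mid and the z axis of bottom_floor, either way round below 0.12 rad and contact force between the fingers and inner below 0.2 N), for 0.2 s.
2. The cover is down on the bottom shell over the small canister, not yet turned to the lock (z of inner_mid in the frame of bottom_floor below 0.038 m and horizontal distance between inner_mid and bottom_floor below 0.008 m and angle between the z axis of inner_mid and the z axis of bottom_floor, either way round below 0.12 rad and horizontal distance between cover_mid and bottom_floor below 0.007 m and angle between the z axis of cover_mid and the z axis of bottom_floor, either way round below 0.1 rad and z of cover_mid in the frame of bottom_floor below 0.064 m and angle between the x axis of cover_mid and the x axis of bottom_floor, either way round above 0.5 rad).
At the end, for the whole second after the job is handed in: Small canister upright inside the collar (within 3 mm of fully down, 8 mm of centre, 7 degrees); cover over it, rim on the flange (within 2.5 mm, 7 mm of centre, 6 degrees of upright), its bar within 0.2 rad of the board's long side; both at rest and released (z of inner_mid in the frame of bottom_floor below 0.038 m and horizontal distance between inner_mid and bottom_floor below 0.008 m and angle between the z axis of inner_mid and the z axis of bottom_floor, either way round below 0.12 rad and horizontal distance between cover_mid and bottom_floor below 0.007 m and angle between the z axis of cover_mid and the z axis of bottom_floor, either way round below 0.1 rad and z of cover_mid in the frame of bottom_floor below 0.0615 m and angle between the x axis of cover_mid and the x axis of bottom_floor, either way round below 0.2 rad and linear speed of each of cover, inner below 0.02 m/s); the robot touches nothing.
It fails at once if The jar is pushed more than 30 mm or tipped over (distance of jar from where it was at the start of the episode above 0.03 m or angle between jar's own z axis and vertical above 0.4 rad).
It fails at once if The tape roll is pushed more than 30 mm or tipped over (distance of tape from where it was at the start of the episode above 0.03 m or angle between tape's own z axis and vertical above 0.4 rad).
It fails at once if The bowl is pushed more than 30 mm or tipped over (distance of bowl from where it was at the start of the episode above 0.03 m or angle between bowl's own z axis and vertical above 0.4 rad).
It also fails if it takes over 51 s, if anything falls off the work surface, if the arm or the gripper's body presses on something with over 40 N, if the wrist force passes 120 N, or if a joint passes its speed limit or range.

## Working session

There is one attempt and no reset: what is moved stays moved. The work goes in short steps, Python scripts to look and compute and a shell command to move; the robot and the scene stay as the last step left them, time stands still between calls to the robot, and variables do not carry over. Pictures are saved under pics/ and viewed, at most 10 in all, crops included, and the job is handed in when it is done.

```bash
mkdir -p pics
python3 - <<'E'
from cell import manip
import cv2,numpy as np
for n in("scene","top"):
    im=manip.camera(n);cv2.imwrite(f"pics/{n}0.png",im)
    i=manip.camera_info(n);print(n,{k:np.round(v,4).tolist() if not isinstance(v,str) else v for k,v in i.items()})
print({k:np.round(v,4).tolist() for k,v in manip.camera_info("wrist").items()})
print(manip.read_state())
E
```

```text
scene {'camera_matrix': [[491.3551, 0.0, 315.9562], [0.0, 491.3551, 235.2636], [0.0, 0.0, 1.0]], 'R': [[-0.857, 0.5152, -0.006], [0.4334, 0.7145, -0.5492], [-0.2787, -0.4733, -0.8356]], 't': [507.0666, -215.7242, 1171.0829]}
top {'camera_matrix': [[605.7596, 0.0, 322.8791], [0.0, 605.7596, 243.1189], [0.0, 0.0, 1.0]], 'R': [[-0.0017, -1.0, -0.0092], [-0.9925, 0.0028, -0.1218], [0.1218, 0.0089, -0.9925]], 't': [16.5141, 613.8668, 1165.6918]}
{'camera_matrix': [[371.6483, 0.0, 323.0468], [0.0, 371.6483, 235.7227], [0.0, 0.0, 1.0]], 'tool_from_camera': [[0.0007, -0.9653, -0.2611, 76.2506], [1.0, 0.0009, -0.0008, -0.3307], [0.001, -0.2611, 0.9653, -204.1564], [0.0, 0.0, 0.0, 1.0]]}
{'clock': 0.1, 'joints': array([ 1.15040252e+00,  3.00404515e-01,  1.52150641e+00, -4.80785068e-06,
        1.32070969e+00, -6.66268183e-02]), 'qd': array([ 0.00022117, -0.00108353, -0.00038485,  0.0024565 ,  0.00034239,
        0.00088553]), 'effort': array([ 1.89027873e-03, -5.32638967e+01, -3.53287768e+01,  7.09854439e-02,
        2.34634423e-02, -8.92676712e-05]), 'eef_pos': array([190.45094863, 515.69803576, 180.75445827]), 'eef_rot': array([-3.14056666e+00, -6.37923352e-05,  2.78782682e+00]), 'wrist_force': array([-0.07720935,  0.39965977,  0.25037466]), 'moment': array([0.00825355, 0.00178745, 0.00307845]), 'finger_force': 0.0, 'finger_gap': 93.86740404661847}
```

View pics/top0.png

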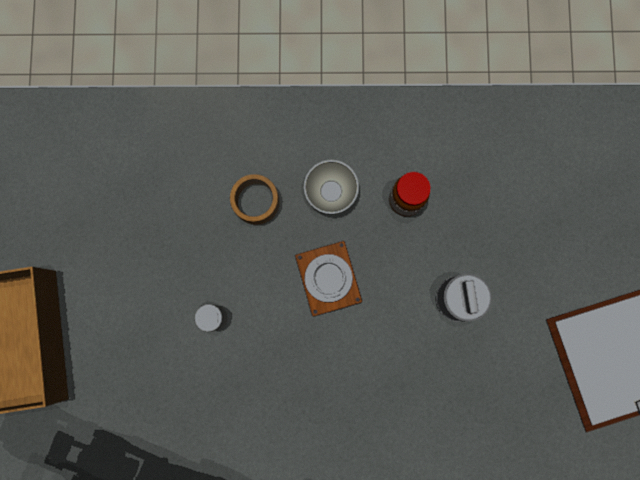

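View pics/scene0.png

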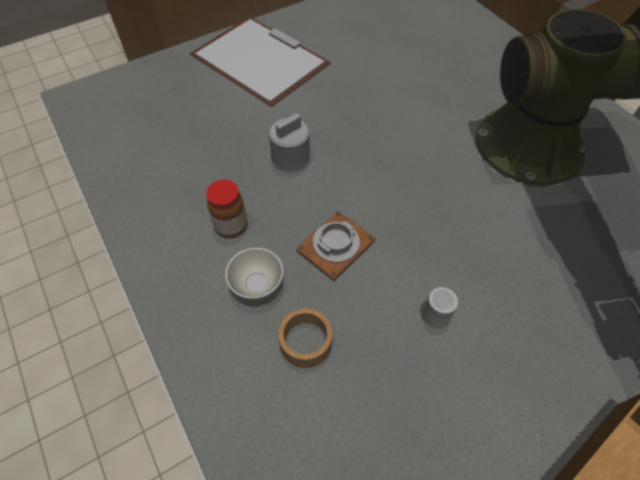

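The top view shows the canister at about (208,318), the board with the bottom shell at (328,278) and the cover at (466,298) with its bar at (470,297). The tape (255,199), bowl (331,188) and jar (411,190) lie ahead. The scene view agrees. Next I measure from the top view.

```bash
cat > h.py <<'E'
from cell import manip
import cv2,numpy as np
from scipy.spatial.transform import Rotation as Ro
def ray(n,p,z,pose=None):
    i=manip.camera_info(n);K=np.array(i["camera_matrix"])
    d=np.linalg.inv(K)@[p[0],p[1],1.]
    if n=="wrist":
        v=d[:2];th=np.hypot(*v);d=np.r_[np.sin(th)*v/max(th,1e-9),np.cos(th)]
        T=np.array(i["tool_from_camera"]);Rw=Ro.from_euler("xyz",pose[1]).as_matrix()
        o=Rw@T[:3,3]+pose[0];d=Rw@T[:3,:3]@d
    else:
        R=np.array(i["R"]);o=-R.T@np.array(i["t"]);d=R.T@d
    return o+d*(z-o[2])/d[2]
def fitc(n,c,z,pose=None):  # circle fit of contour cast on plane z
    P=np.array([ray(n,q,z,pose)[:2] for q in c.reshape(-1,2)])
    s=np.linalg.lstsq(np.c_[2*P,np.ones(len(P))],(P**2).sum(1),rcond=None)[0]
    return s[:2],np.sqrt(s[2]+s[:2]@s[:2])
E
python3 - <<'E'
from h import *
im=cv2.imread("pics/top0.png");hsv=cv2.cvtColor(im,cv2.COLOR_BGR2HSV)
def big(m,box):
    x0,y0,x1,y1=box;k=np.zeros_like(m);k[y0:y1,x0:x1]=m[y0:y1,x0:x1]
    cs,_=cv2.findContours(k,cv2.RETR_EXTERNAL,cv2.CHAIN_APPROX_NONE)
    return max(cs,key=cv2.contourArea)
g=hsv[...,2]; br=((g>135)&(hsv[...,1]<60)).astype(np.uint8)*255
for nm,box,z in(("can",(180,290,240,345),70),("floor",(290,235,370,325),20),("cover",(430,260,500,335),86),("bowl",(300,155,362,220),50)):
    c=cv2.convexHull(big(br,box));print(nm,fitc("top",c,z),cv2.contourArea(c))
red=((hsv[...,0]<6)&(hsv[...,1]>180)&(g>100)).astype(np.uint8)*255
print("jar",fitc("top",cv2.convexHull(big(red,(380,150,440,220))),115))
wd=((hsv[...,0]<22)&(hsv[...,1]>90)).astype(np.uint8)*255
print("tape",fitc("top",cv2.convexHull(big(wd,(220,160,290,230))),48))
b=big(wd,(285,230,370,325));P=np.array([ray("top",q,12)[:2] for q in cv2.convexHull(b).reshape(-1,2)],np.float32)
print("board",cv2.minAreaRect(P))
dk=((g<90)*255).astype(np.uint8)
c=big(dk,(455,278,482,320));print("bar dark px",cv2.minAreaRect(c))
cv2.imwrite("pics/crop.png",cv2.resize(im[230:340,170:510],None,fx=2.3,fy=2.3,interpolation=cv2.INTER_CUBIC))
E
```

```text
can (array([467.74954145, 234.56069025]), np.float64(24.043054804454986)) 488.5
floor (array([546.49679802,   4.97598256]), np.float64(46.220626856353014)) 1643.5
cover (array([ 505.17847152, -257.77586555]), np.float64(39.91821247279281)) 1399.0
bowl (array([719.9673333 ,  -2.56589737]), np.float64(28.530538789587332)) 618.0
jar (array([ 708.56113086, -155.44264107]), np.float64(30.615916889224494))
tape (array([702.21040206, 151.54351368]), np.float64(49.25066550187823))
board ((546.2090454101562, 5.078765869140625), (129.8568572998047, 104.59080505371094), 16.047985076904297)
bar dark px ((465.74908447265625, 297.32830810546875), (32.74192810058594, 4.545783996582031), 79.3803482055664)
```

View pics/crop.png

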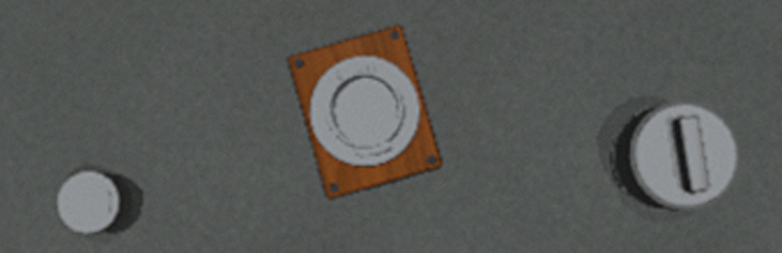

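The canister is near (468,235), the shell near (546,5) with its long side at +16°, and the cover near (505,-258) with its bar at about 10.5°. I'll go above the canister with yaw near 90° and look from there.

```bash
python3 -m inch '[{"dx":0.028,"dy":-0.028,"wz":-7,"gripper":1},{"dx":0.056,"dy":-0.056,"wz":-14,"gripper":1},{"dx":0.084,"dy":-0.084,"wz":-21,"gripper":1},{"dx":0.112,"dy":-0.112,"wz":-28,"gripper":1},{"dx":0.139,"dy":-0.14,"wz":-35,"gripper":1}]' 20
python3 -m inch '[{"dx":0.028,"dy":-0.028,"wz":-7,"gripper":1},{"dx":0.056,"dy":-0.056,"wz":-14,"gripper":1},{"dx":0.084,"dy":-0.084,"wz":-21,"gripper":1},{"dx":0.112,"dy":-0.112,"wz":-28,"gripper":1},{"dx":0.139,"dy":-0.14,"wz":-35,"gripper":1}]'
python3 - <<'E'
from h import *
s=manip.read_state();im=manip.camera("wrist");cv2.imwrite("pics/w1.png",im)
np.save("w1.npy",np.array([s["eef_pos"],s["eef_rot"]]));print(s["eef_pos"],s["eef_rot"],s["joints"],s["clock"])
E
```

```text
[190.45094863 515.69803576 180.75445827] [-3.14056666e+00 -6.37923352e-05  2.78782682e+00] [ 1.15040252e+00  3.00404515e-01  1.52150641e+00 -4.80785068e-06
  1.32070969e+00 -6.66268183e-02] 0.1validation failed for argument at $[0]...
validation failed for argument at $[0]...
```

View pics/w1.png

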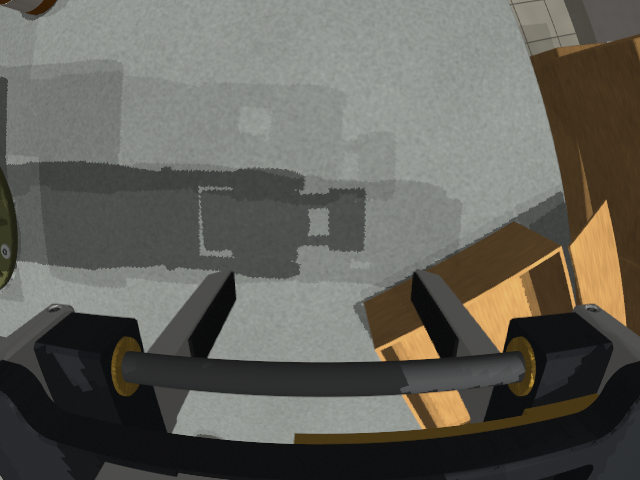

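The moves were refused, so this is the view from the start pose: the arm's shadow and the wooden box, with the fingertips at about (232,272) and (418,272). I'll retry with every key given.

```bash
python3 -m inch '[{"dx":0.028,"dy":-0.028,"dz":0,"wx":0,"wy":0,"wz":-7,"gripper":1},{"dx":0.056,"dy":-0.056,"dz":0,"wx":0,"wy":0,"wz":-14,"gripper":1},{"dx":0.084,"dy":-0.084,"dz":0,"wx":0,"wy":0,"wz":-21,"gripper":1},{"dx":0.112,"dy":-0.112,"dz":0,"wx":0,"wy":0,"wz":-28,"gripper":1},{"dx":0.139,"dy":-0.14,"dz":0,"wx":0,"wy":0,"wz":-35,"gripper":1}]' 20
```

```text
clock: 0.57
eef_pos: [330.5, 374.4, 181.2]
eef_rot: [-3.141, 0.0, 2.171]
wrist_force: [0.1, 0.2, 0.7]
finger_gap: 94.1
finger_force: 0.0
```

```bash
python3 -m inch '[{"dx":0.028,"dy":-0.028,"dz":0,"wx":0,"wy":0,"wz":-7,"gripper":1},{"dx":0.056,"dy":-0.056,"dz":0,"wx":0,"wy":0,"wz":-14,"gripper":1},{"dx":0.084,"dy":-0.084,"dz":0,"wx":0,"wy":0,"wz":-21,"gripper":1},{"dx":0.112,"dy":-0.112,"dz":0,"wx":0,"wy":0,"wz":-28,"gripper":1},{"dx":0.138,"dy":-0.14,"dz":0,"wx":0,"wy":0,"wz":-34.4,"gripper":1}]'
python3 - <<'E'
from h import *
s=manip.read_state();im=manip.camera("wrist");cv2.imwrite("pics/w2.png",im)
np.save("w2.npy",np.array([s["eef_pos"],s["eef_rot"]]));print(s["eef_pos"],s["eef_rot"],s["joints"],s["clock"])
E
```

```text
clock: 0.98
eef_pos: [468.7, 234.2, 181.2]
eef_rot: [-3.142, 0.0, 1.57]
wrist_force: [0.6, 0.8, 0.0]
finger_gap: 94.3
finger_force: 0.0
[468.71230029 234.17231699 181.16882773] [-3.14153899e+00  4.40065264e-05  1.57018406e+00] [ 3.93434710e-01  2.42008101e-01  1.59463778e+00 -2.07588046e-05
  1.30501322e+00  3.94052430e-01] 0.9833
```

View pics/w2.png

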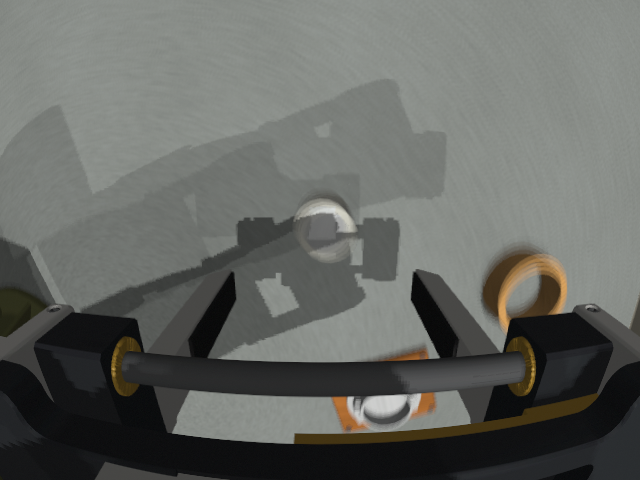

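The picture is motion-blurred. The canister is at about (325,228) between the fingers, the tape at (530,285) and the shell at (385,400). I'll take a still crop.

Run:
```python
from h import *
s=manip.read_state();im=manip.camera("wrist")
s=manip.read_state();im=manip.camera("wrist");cv2.imwrite("pics/w3.png",im)
po=np.array([s["eef_pos"],s["eef_rot"]]);np.save("w3.npy",po)
print(po, np.abs(s["qd"]).max(), ray("wrist",(325,228),70,po))
c=im[180:280,270:380];cv2.imwrite("pics/w3c.png",cv2.resize(c,None,fx=5,fy=5,interpolation=cv2.INTER_CUBIC))
```

```text
[[ 4.70065932e+02  2.32391448e+02  1.80748716e+02]
 [-3.14133630e+00  8.00556042e-04  1.56726005e+00]] 0.09087058903039477 [471.16844649 229.47044282  70.        ]
```

View pics/w3c.png

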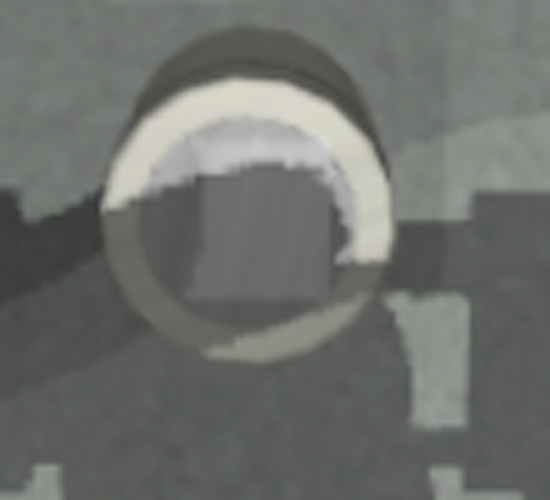

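The crop shows the canister's top disc running x 103–393 and y 78–362, so its centre is at full-image (319.6,224).

Run:
```python
from h import *
po=np.load("w3.npy")
c=np.array([(103,210),(393,220),(250,78),(258,362),(150,130),(345,125),(150,310),(350,315)])/5+[270,180]
print(fitc("wrist",c,70,po))
s=manip.read_state();print(s["eef_pos"],s["eef_rot"])
```

```text
(array([466.72424532, 232.53215875]), np.float64(24.698981778683816))
[468.62805379 234.1302613  180.75395667] [-3.14084011e+00  3.72110940e-04  1.57245242e+00]
```

```bash
python3 -m inch '[{"dx":-0.001,"dy":0,"dz":-0.03,"wx":0,"wy":0,"wz":0,"gripper":1},{"dx":-0.001,"dy":0,"dz":-0.06,"wx":0,"wy":0,"wz":0,"gripper":1},{"dx":-0.001,"dy":0,"dz":-0.09,"wx":0,"wy":0,"wz":0,"gripper":1},{"dx":-0.001,"dy":0,"dz":-0.12,"wx":0,"wy":0,"wz":0,"gripper":1},{"dx":-0.001,"dy":0,"dz":-0.149,"wx":0,"wy":0,"wz":0,"gripper":1}]' 20
for i in 1 2 3; do python3 -m inch '[{"dx":0,"dy":0,"dz":0,"wx":0,"wy":0,"wz":0,"gripper":0},{"dx":0,"dy":0,"dz":0,"wx":0,"wy":0,"wz":0,"gripper":0},{"dx":0,"dy":0,"dz":0,"wx":0,"wy":0,"wz":0,"gripper":0},{"dx":0,"dy":0,"dz":0,"wx":0,"wy":0,"wz":0,"gripper":0},{"dx":0,"dy":0,"dz":0,"wx":0,"wy":0,"wz":0,"gripper":0}]' 20; done
```

```text
clock: 1.55
eef_pos: [465.5, 236.8, 30.8]
eef_rot: [-3.141, -0.0, 1.579]
wrist_force: [-0.2, 0.4, -0.5]
finger_gap: 94.3
finger_force: 0.0
clock: 1.97
eef_pos: [467.3, 236.4, 33.9]
eef_rot: [3.139, -0.001, 1.577]
wrist_force: [0.7, 0.8, 0.6]
finger_gap: 64.3
finger_force: 0.0
clock: 2.38
eef_pos: [467.0, 236.1, 33.0]
eef_rot: [3.141, -0.0, 1.576]
wrist_force: [-0.7, 0.4, 6.8]
finger_gap: 51.4
finger_force: 20.0
clock: 2.8
eef_pos: [467.0, 236.1, 33.0]
eef_rot: [3.141, -0.001, 1.576]
wrist_force: [-0.3, 0.3, 6.5]
finger_gap: 51.5
finger_force: 20.0
```

```bash
python3 -m inch '[{"dx":0,"dy":0,"dz":0.01,"wx":0,"wy":0,"wz":0,"gripper":0},{"dx":0,"dy":0,"dz":0.03,"wx":0,"wy":0,"wz":0,"gripper":0},{"dx":0,"dy":0,"dz":0.055,"wx":0,"wy":0,"wz":0,"gripper":0},{"dx":0,"dy":-0.01,"dz":0.08,"wx":0,"wy":0,"wz":0,"gripper":0},{"dx":0.01,"dy":-0.03,"dz":0.09,"wx":0,"wy":0,"wz":0,"gripper":0}]'
python3 -m inch '[{"dx":0.01,"dy":-0.03,"dz":0,"wx":0,"wy":0,"wz":0,"gripper":0},{"dx":0.02,"dy":-0.06,"dz":0,"wx":0,"wy":0,"wz":0,"gripper":0},{"dx":0.03,"dy":-0.09,"dz":0,"wx":0,"wy":0,"wz":0,"gripper":0},{"dx":0.04,"dy":-0.115,"dz":0,"wx":0,"wy":0,"wz":0,"gripper":0},{"dx":0.05,"dy":-0.14,"dz":0,"wx":0,"wy":0,"wz":0,"gripper":0}]'
python3 -m inch '[{"dx":0.01,"dy":-0.025,"dz":0,"wx":0,"wy":0,"wz":0,"gripper":0},{"dx":0.019,"dy":-0.045,"dz":0,"wx":0,"wy":0,"wz":0,"gripper":0},{"dx":0.019,"dy":-0.06,"dz":0,"wx":0,"wy":0,"wz":0,"gripper":0},{"dx":0.019,"dy":-0.06,"dz":0,"wx":0,"wy":0,"wz":0,"gripper":0},{"dx":0.019,"dy":-0.06,"dz":0,"wx":0,"wy":0,"wz":0,"gripper":0}]'
python3 - <<'E'
from h import *
manip.camera("wrist")
s=manip.read_state();im=manip.camera("wrist");cv2.imwrite("pics/w4.png",im)
po=np.array([s["eef_pos"],s["eef_rot"]]);np.save("w4.npy",po);print(po)
c=im[150:350,190:460];cv2.imwrite("pics/w4c.png",cv2.resize(c,None,fx=2.9,fy=2.9,interpolation=cv2.INTER_CUBIC))
E
```

```text
clock: 3.22
eef_pos: [476.5, 207.2, 125.9]
eef_rot: [3.139, -0.001, 1.579]
wrist_force: [1.0, 0.4, -2.1]
finger_gap: 51.7
finger_force: 20.0
clock: 3.63
eef_pos: [526.7, 64.4, 122.8]
eef_rot: [-3.142, -0.0, 1.576]
wrist_force: [0.3, 0.3, -2.4]
finger_gap: 51.4
finger_force: 20.0
clock: 4.05
eef_pos: [545.4, 5.6, 122.5]
eef_rot: [-3.141, -0.0, 1.575]
wrist_force: [-0.2, 0.1, -1.9]
finger_gap: 51.6
finger_force: 20.0
[[ 5.45328852e+02  6.30284407e+00  1.22486866e+02]
 [-3.14139341e+00 -2.37873362e-04  1.57614679e+00]]
```

View pics/w4c.png

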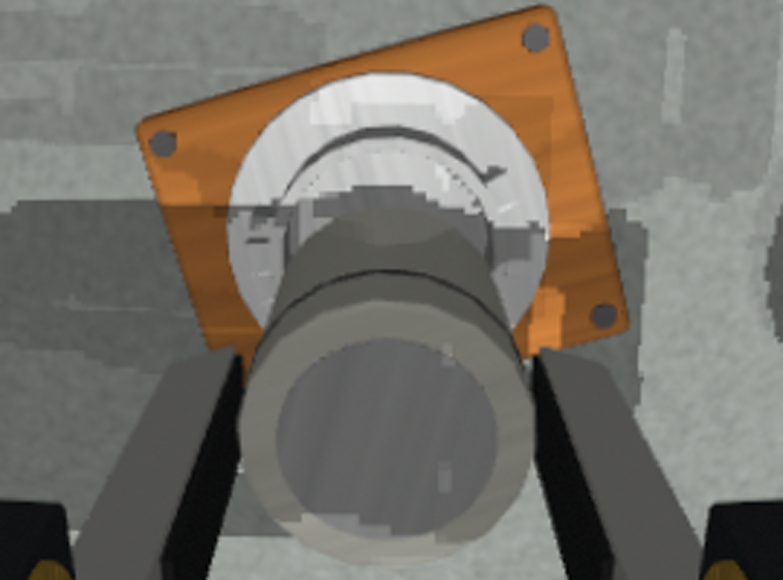

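The crop shows the held canister's top disc (x 239–535, y 301–568). Behind it is the shell's floor disc, with its left edge at (228,235), top at (388,72) and right edge at (549,230).

Run:
```python
from h import *
po=np.load("w4.npy");f=lambda L:np.array(L)/2.9+[190,150]
print("can",fitc("wrist",f([(239,425),(535,425),(387,301),(387,568),(275,340),(498,340),(275,525),(498,525)]),159.5,po))
im=cv2.imread("pics/w4.png");hsv=cv2.cvtColor(im,cv2.COLOR_BGR2HSV)
print("floor hand",fitc("wrist",f([(228,235),(388,72),(549,230),(258,145),(518,145),(310,92),(465,92)]),20,po))
```

```text
can (array([545.08213203,   2.4791736 ]), np.float64(25.742507255533518))
floor hand (array([545.45754874,   3.26001482]), np.float64(47.09044990772472))
```

```bash
python3 -m inch '[{"dx":0.0005,"dy":0.001,"dz":-0.012,"wx":0,"wy":0,"wz":0,"gripper":0},{"dx":0.0005,"dy":0.001,"dz":-0.024,"wx":0,"wy":0,"wz":0,"gripper":0},{"dx":0.0005,"dy":0.001,"dz":-0.034,"wx":0,"wy":0,"wz":0,"gripper":0},{"dx":0.0005,"dy":0.001,"dz":-0.04,"wx":0,"wy":0,"wz":0,"gripper":0},{"dx":0.0005,"dy":0.001,"dz":-0.042,"wx":0,"wy":0,"wz":0,"gripper":0}]'
python3 -m inch '[{"dx":0,"dy":0,"dz":-0.003,"wx":0,"wy":0,"wz":0,"gripper":0},{"dx":0,"dy":0,"dz":-0.006,"wx":0,"wy":0,"wz":0,"gripper":0},{"dx":0,"dy":0,"dz":-0.009,"wx":0,"wy":0,"wz":0,"gripper":0},{"dx":0,"dy":0,"dz":-0.012,"wx":0,"wy":0,"wz":0,"gripper":0},{"dx":0,"dy":0,"dz":-0.014,"wx":0,"wy":0,"wz":0,"gripper":0}]'
```

```text
clock: 4.57
eef_pos: [545.4, 7.4, 78.8]
eef_rot: [-3.14, -0.0, 1.577]
wrist_force: [-1.0, 0.9, -1.0]
finger_gap: 51.7
finger_force: 20.0
clock: 4.98
eef_pos: [546.1, 6.9, 66.0]
eef_rot: [3.142, 0.0, 1.577]
wrist_force: [-0.5, -0.2, -1.2]
finger_gap: 51.8
finger_force: 20.0
```

```bash
python3 -m inch '[{"dx":0,"dy":0,"dz":-0.003,"wx":0,"wy":0,"wz":0,"gripper":0},{"dx":0,"dy":0,"dz":-0.006,"wx":0,"wy":0,"wz":0,"gripper":0},{"dx":0,"dy":0,"dz":-0.009,"wx":0,"wy":0,"wz":0,"gripper":0},{"dx":0,"dy":0,"dz":-0.011,"wx":0,"wy":0,"wz":0,"gripper":0},{"dx":0,"dy":0,"dz":-0.012,"wx":0,"wy":0,"wz":0,"gripper":0}]'
python3 -m inch '[{"dx":0,"dy":0,"dz":-0.0005,"wx":0,"wy":0,"wz":0,"gripper":0},{"dx":0,"dy":0,"dz":-0.001,"wx":0,"wy":0,"wz":0,"gripper":0},{"dx":0,"dy":0,"dz":-0.001,"wx":0,"wy":0,"wz":0,"gripper":0},{"dx":0,"dy":0,"dz":-0.001,"wx":0,"wy":0,"wz":0,"gripper":0},{"dx":0,"dy":0,"dz":-0.001,"wx":0,"wy":0,"wz":0,"gripper":0}]'
```

```text
clock: 5.4
eef_pos: [545.9, 6.9, 53.9]
eef_rot: [-3.141, -0.0, 1.577]
wrist_force: [-0.6, -0.1, -1.9]
finger_gap: 51.3
finger_force: 20.0
clock: 5.82
eef_pos: [546.1, 6.9, 53.3]
eef_rot: [3.141, 0.0, 1.577]
wrist_force: [0.1, 0.9, -1.3]
finger_gap: 50.9
finger_force: 20.0
```

```bash
for i in 1 2; do python3 -m inch '[{"dx":0,"dy":0,"dz":0,"wx":0,"wy":0,"wz":0,"gripper":1},{"dx":0,"dy":0,"dz":0,"wx":0,"wy":0,"wz":0,"gripper":1},{"dx":0,"dy":0,"dz":0,"wx":0,"wy":0,"wz":0,"gripper":1},{"dx":0,"dy":0,"dz":0,"wx":0,"wy":0,"wz":0,"gripper":1},{"dx":0,"dy":0,"dz":0,"wx":0,"wy":0,"wz":0,"gripper":1}]'; done
python3 -m inch '[{"dx":0,"dy":0,"dz":0.02,"wx":0,"wy":0,"wz":0,"gripper":1},{"dx":0,"dy":0,"dz":0.05,"wx":0,"wy":0,"wz":0,"gripper":1},{"dx":0,"dy":0,"dz":0.09,"wx":0,"wy":0,"wz":0,"gripper":1},{"dx":0,"dy":0,"dz":0.12,"wx":0,"wy":0,"wz":0,"gripper":1},{"dx":0,"dy":0,"dz":0.14,"wx":0,"wy":0,"wz":0,"gripper":1}]'
```

```text
clock: 6.23
eef_pos: [546.1, 6.9, 53.3]
eef_rot: [3.141, 0.0, 1.577]
wrist_force: [-0.7, 0.0, -0.2]
finger_gap: 81.2
finger_force: 0.0
clock: 6.65
eef_pos: [546.0, 6.9, 53.3]
eef_rot: [3.142, -0.0, 1.577]
wrist_force: [-0.1, -0.0, -0.6]
finger_gap: 93.6
finger_force: 0.0
clock: 7.07
eef_pos: [546.7, 6.9, 196.8]
eef_rot: [3.138, 0.0, 1.577]
wrist_force: [-0.7, 0.6, 0.3]
finger_gap: 94.0
finger_force: 0.0
```

```bash
python3 -m inch '[{"dx":-0.004,"dy":-0.025,"dz":0,"wx":0,"wy":0,"wz":-6,"gripper":1},{"dx":-0.008,"dy":-0.05,"dz":0,"wx":0,"wy":0,"wz":-12,"gripper":1},{"dx":-0.012,"dy":-0.075,"dz":0,"wx":0,"wy":0,"wz":-18,"gripper":1},{"dx":-0.016,"dy":-0.1,"dz":0,"wx":0,"wy":0,"wz":-24,"gripper":1},{"dx":-0.02,"dy":-0.125,"dz":0,"wx":0,"wy":0,"wz":-30,"gripper":1}]'
python3 -m inch '[{"dx":-0.004,"dy":-0.025,"dz":0,"wx":0,"wy":0,"wz":-6,"gripper":1},{"dx":-0.008,"dy":-0.05,"dz":0,"wx":0,"wy":0,"wz":-12,"gripper":1},{"dx":-0.012,"dy":-0.075,"dz":0,"wx":0,"wy":0,"wz":-18,"gripper":1},{"dx":-0.016,"dy":-0.1,"dz":0,"wx":0,"wy":0,"wz":-24,"gripper":1},{"dx":-0.02,"dy":-0.125,"dz":0,"wx":0,"wy":0,"wz":-30,"gripper":1}]'
python3 -m inch '[{"dx":-0.001,"dy":-0.015,"dz":0,"wx":0,"wy":0,"wz":-6,"gripper":1},{"dx":-0.001,"dy":-0.015,"dz":0,"wx":0,"wy":0,"wz":-12,"gripper":1},{"dx":-0.001,"dy":-0.015,"dz":0,"wx":0,"wy":0,"wz":-18,"gripper":1},{"dx":-0.001,"dy":-0.015,"dz":0,"wx":0,"wy":0,"wz":-20,"gripper":1},{"dx":-0.001,"dy":-0.015,"dz":0,"wx":0,"wy":0,"wz":-20,"gripper":1}]'
python3 - <<'E'
from h import *
manip.camera("wrist")
s=manip.read_state();im=manip.camera("wrist");cv2.imwrite("pics/w5.png",im)
po=np.array([s["eef_pos"],s["eef_rot"]]);np.save("w5.npy",po);print(po)
c=im[150:350,190:460];cv2.imwrite("pics/w5c.png",cv2.resize(c,None,fx=2.9,fy=2.9,interpolation=cv2.INTER_CUBIC))
t=manip.camera("top");cv2.imwrite("pics/t5.png",t)
E
```

```text
clock: 7.48
eef_pos: [525.7, -119.2, 193.3]
eef_rot: [3.142, -0.0, 1.048]
wrist_force: [-0.2, -0.3, 0.1]
finger_gap: 93.8
finger_force: 0.0
clock: 7.9
eef_pos: [505.7, -244.3, 193.3]
eef_rot: [3.142, -0.0, 0.524]
wrist_force: [0.8, 0.7, -0.1]
finger_gap: 93.8
finger_force: 0.0
clock: 8.32
eef_pos: [505.0, -258.2, 193.2]
eef_rot: [-3.142, 0.0, 0.178]
wrist_force: [0.1, 0.3, 0.4]
finger_gap: 93.8
finger_force: 0.0
[[ 5.05022364e+02 -2.58100703e+02  1.93228224e+02]
 [-3.14154173e+00  3.16034352e-05  1.81186197e-01]]
```

View pics/w5c.png

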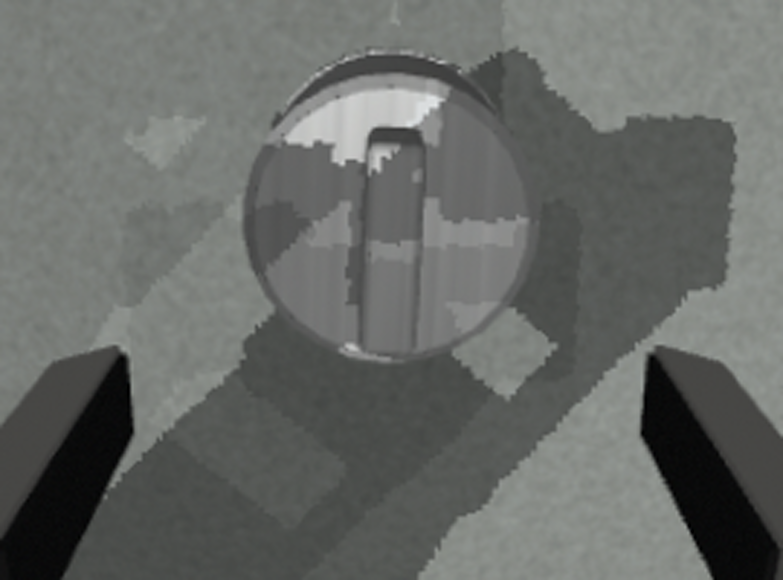

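The crop shows the cover's top face circle (x 243–538, y 73–362). The bar's top face has corners at about (367,143), (425,145), (415,350) and (361,346).

Run:
```python
from h import *
po=np.load("w5.npy");f=lambda L:np.array(L)/2.9+[190,150]
print("cover",fitc("wrist",f([(243,215),(538,220),(392,73),(388,362),(285,115),(490,110),(290,325),(490,325)]),86,po))
B=np.array([ray("wrist",p,118,po)[:2] for p in f([(367,143),(425,145),(415,350),(361,346)])])
print(B.mean(0),np.linalg.norm(B[0]-B[3]),np.linalg.norm(B[0]-B[1]))
d=(B[0]+B[1]-B[2]-B[3]);print(np.degrees(np.arctan2(d[1],d[0])))
# top view: small canister on shell
t=cv2.imread("pics/t5.png");h=cv2.cvtColor(t,cv2.COLOR_BGR2HSV)
cv2.imwrite("pics/t5c.png",cv2.resize(t[230:330,280:380],None,fx=5,fy=5,interpolation=cv2.INTER_CUBIC))
```

```text
cover (array([ 504.35274823, -259.99011033]), np.float64(44.464166570926956))
[ 504.99399142 -260.14366021] 56.65043025763577 15.24274766304925
8.339722535512736
```

View pics/t5c.png

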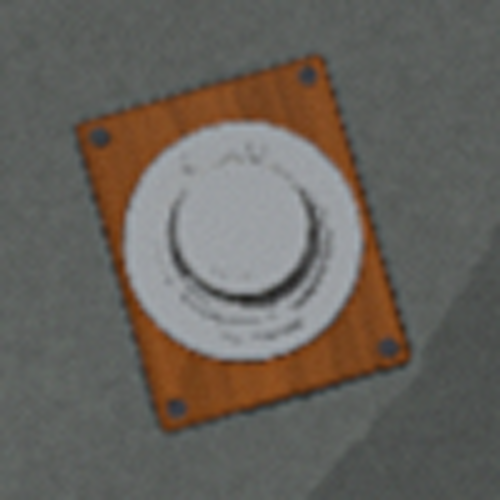

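The canister stands upright in the collar, with a concentric shadow ring around it. The cover is near (505,-259), and its bar at 9–10° matches the tool yaw. I'll grasp the bar.

```bash
python3 -m inch '[{"dx":0,"dy":-0.001,"dz":-0.025,"wx":0,"wy":0,"wz":-1,"gripper":1},{"dx":0,"dy":-0.001,"dz":-0.05,"wx":0,"wy":0,"wz":-1,"gripper":1},{"dx":0,"dy":-0.001,"dz":-0.075,"wx":0,"wy":0,"wz":-1,"gripper":1},{"dx":0,"dy":-0.001,"dz":-0.093,"wx":0,"wy":0,"wz":-1,"gripper":0.6},{"dx":0,"dy":-0.001,"dz":-0.1,"wx":0,"wy":0,"wz":-1,"gripper":0.3}]' 40
for i in 1 2 3 4; do python3 -m inch '[{"dx":0,"dy":0,"dz":0,"wx":0,"wy":0,"wz":0,"gripper":0},{"dx":0,"dy":0,"dz":0,"wx":0,"wy":0,"wz":0,"gripper":0},{"dx":0,"dy":0,"dz":0,"wx":0,"wy":0,"wz":0,"gripper":0},{"dx":0,"dy":0,"dz":0,"wx":0,"wy":0,"wz":0,"gripper":0},{"dx":0,"dy":0,"dz":0,"wx":0,"wy":0,"wz":0,"gripper":0}]' 40; done
```

```text
clock: 8.88
eef_pos: [504.0, -258.4, 90.6]
eef_rot: [-3.139, 0.003, 0.164]
wrist_force: [0.3, -0.1, -0.3]
finger_gap: 84.0
finger_force: 0.0
clock: 9.3
eef_pos: [505.4, -259.3, 94.2]
eef_rot: [3.141, -0.001, 0.163]
wrist_force: [-0.1, 0.5, 0.3]
finger_gap: 51.0
finger_force: 0.0
clock: 9.72
eef_pos: [505.0, -259.1, 93.3]
eef_rot: [-3.142, 0.0, 0.163]
wrist_force: [-0.3, -0.7, -0.3]
finger_gap: 17.4
finger_force: 0.0
clock: 10.13
eef_pos: [505.5, -259.4, 94.1]
eef_rot: [3.141, -0.001, 0.163]
wrist_force: [-0.8, -0.5, 6.1]
finger_gap: 0.6
finger_force: 3.3
clock: 10.55
eef_pos: [505.5, -259.4, 94.1]
eef_rot: [3.141, -0.001, 0.163]
wrist_force: [0.2, 0.0, 6.3]
finger_gap: 0.4
finger_force: 3.3
```

The fingers closed to 0.4 mm, so the bar isn't between them. I'll put several camera views in one picture.

Run:
```python
from h import *
s=manip.read_state();print(s["eef_pos"],s["finger_gap"],s["finger_force"],s["wrist_force"])
w=manip.camera("wrist");sc=manip.camera("scene");t=manip.camera("top")
for n,i in(("w6",w),("s6",sc),("t6",t)):cv2.imwrite(f"pics/{n}.png",i)
a=cv2.resize(w,(400,300));b=cv2.resize(sc[70:220,190:390],(400,300),interpolation=cv2.INTER_CUBIC)
c=cv2.resize(t[225:375,380:580],(400,300),interpolation=cv2.INTER_CUBIC);d=cv2.resize(w[230:380,220:420],(400,300),interpolation=cv2.INTER_CUBIC)
cv2.imwrite("pics/m6.png",np.vstack([np.hstack([a,b]),np.hstack([c,d])]))
```

```text
[ 505.52390559 -259.35656891   94.07017398] 0.44078535593894036 3.260912890546024 [0.15638181 0.01882865 6.307423  ]
```

View pics/m6.png

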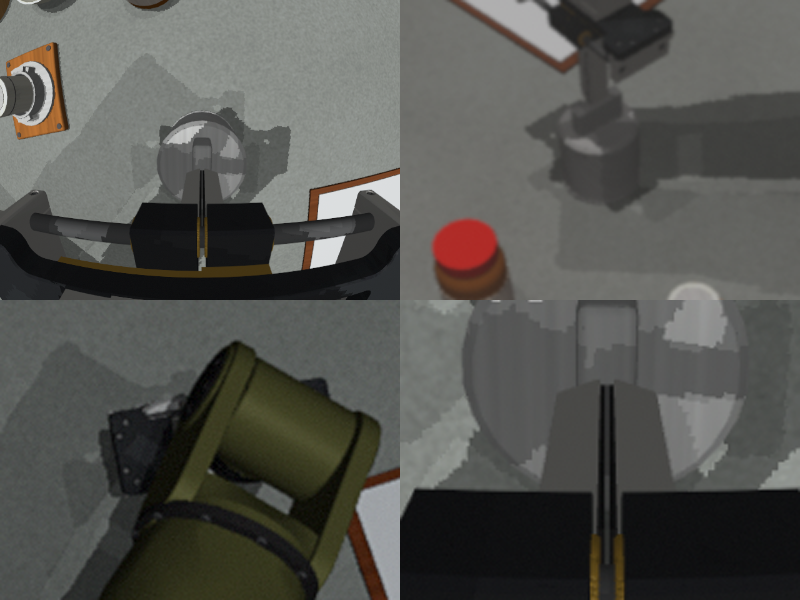

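The views show the fingers shut, with the bar's far part visible beyond the tips. In the wrist image the cover's disc is now at full-image x 253–389, y 179–320. I'll compute where the cover is and where the fingertips sit relative to the bar.

Run:
```python
from h import *
s=manip.read_state();po=np.array([s["eef_pos"],s["eef_rot"]])
w=cv2.imread("pics/w6.png");g=cv2.cvtColor(w,cv2.COLOR_BGR2GRAY)
f=lambda L:np.array([(220+(x-400)/2,230+(y-300)/2) for x,y in L])
c=np.r_[f([(463,365),(470,410),(500,460),(747,365),(741,410),(715,465)]),np.array([(200,122),(165,150),(236,150)])*1.6]
for z in(60,86):print(z,fitc("wrist",c,z,po))
for z in(86,100,118):print("bar far end L,R",z,[ray("wrist",p,z,po)[:2].round(1).tolist() for p in f([(580,308),(636,308)])])
for z in (86,94,118):print("tip",z,ray("wrist",f([(607,385)])[0],z,po))
np.set_printoptions(linewidth=250)
print(g[225:275:3,295:350:2])
```

```text
60 (array([ 491.13607884, -261.95650412]), np.float64(48.50034102733239))
86 (array([ 500.82451754, -260.33505284]), np.float64(43.20954182607854))
bar far end L,R 86 [[523.1, -249.0], [525.7, -265.3]]
bar far end L,R 100 [[526.8, -248.9], [529.3, -264.1]]
bar far end L,R 118 [[531.6, -248.7], [533.9, -262.6]]
tip 86 [ 500.36448725 -260.84975362   86.        ]
tip 94 [ 503.36287715 -260.33145396   94.        ]
tip 118 [ 512.35804686 -258.77655498  118.        ]
[[185 188 194 197 195 112 102  93  65  67  67  68  68  68  67  67  68  67  69  67  66  84 107 106 105 105 104 107]
 [142 187 194 133 105 105 103  70  64  66  67  68  67  69  68  69  68  69  69  68  66  66 107 105 105 104 104 107]
 [ 99 101 105 107 105 104 101  64  66  70  71  70  70  69  70  71  69  70  70  69  67  65 101 105 104 104 104 108]
 [ 99 101 104 106 104 103  98  65  92  98 100  99  97  96  97  96  95  94  96  97  89  77  98 105 105 104 105 108]
 [ 98 101 104 106 104 104  98  84  95 101 103 103 103 102 101 102 102 100 100 103  99  90  91 105 105 103 104 108]
 [ 98 100 104 105 103 104  93  85  95 102 105 106 105 104 1
[... 621 characters left out ...]
  89  91]
 [ 83  85  88  89  88  87  83  77  83  97 104  90  89  88  87  87  87  85  86  88  83  76  84  88  87  87  89  91]
 [ 84  85  87  90  87  87  83  77  83 102 105  90  88  87  87  87  87  86  86  87  83  75  85  88  87  86  89  92]
 [ 84  86  88  90  88  87  83  77  82  92  92  90  89  87  87  87  87  85  86  88  83  74  85  88  87  86  89  91]
 [ 84  85  88  90  88  87  84  76  83  88  89  89  89  87  87  88  87  86  85  88  83  72  85  88  87  86  89  91]
 [ 84  86  87  89  88  87  84  77  83  87  84  76  72  87  87  88  73  73  80  85  83  71  87  88  87  86  90  92]
 [ 84  85  88  90  87  85  79  73  73  72  72  72  73  18  52  20  72  74  73  73  73  73  76  86  87  87  91  92]]
```

Run:
```python
from h import *
i=manip.camera_info("scene");K,R,t=[np.array(i[k]) for k in("camera_matrix","R","t")]
def pr(X):
    c=K@(R@np.array(X)+t);c=c[:2]/c[2];return c.round(1),((c-[190,70])*2+[400,0]).round(0)
u=np.array([np.cos(.163),np.sin(.163)]);n=np.array([-u[1],u[0]]);c0=np.array([504,-260])
for z in(94,118):print("tcp",z,pr([505.5,-259.4,z]))
for z in(86,118):
  for a,b in((30,8),(-30,8),(30,-8),(-30,-8)):print("bar",z,a,b,pr([*(c0+a*u+b*n),z]))
print("finger+y tip outer",pr([*(c0+12*n),94]), "body",pr([*(c0),191]))
im=cv2.cvtColor(cv2.imread("pics/s6.png"),cv2.COLOR_BGR2GRAY);np.set_printoptions(linewidth=250)
print(im[92:140,270:318:2])
```

```text
tcp 94 (array([288.3, 128.4]), array([597., 117.]))
tcp 118 (array([287.8, 120.2]), array([596., 100.]))
bar 86 30 8 (array([280.5, 139.1]), array([581., 138.]))
bar 86 -30 8 (array([301.8, 126.3]), array([624., 113.]))
bar 86 30 -8 (array([276. , 135.1]), array([572., 130.]))
bar 86 -30 -8 (array([297.3, 122.4]), array([615., 105.]))
bar 118 30 8 (array([279.5, 128.4]), array([579., 117.]))
bar 118 -30 8 (array([301.4, 115.4]), array([623.,  91.]))
bar 118 30 -8 (array([274.9, 124.3]), array([570., 109.]))
bar 118 -30 -8 (array([296.7, 111.5]), array([613.,  83.]))
finger+y tip outer (array([292.2, 131. ]), array([604., 122.])) body (array([286.3,  92.9]), array([593.,  46.]))
[[175 174 164 ...  35  44  58]
 [175 174 173 ...  44  56  64]
 [175 175 173 ...  57  63  65]
 ...
 [ 73  80  82 ...  62  63  64]
 [ 70  82  89 ...  62  63  63]
 [ 66  89 103 ...  64  63  63]]
```

```bash
python3 -m inch '[{"dx":0,"dy":0,"dz":0.004,"wx":0,"wy":0,"wz":0,"gripper":0},{"dx":0,"dy":0,"dz":0.008,"wx":0,"wy":0,"wz":0,"gripper":0},{"dx":0,"dy":0,"dz":0.012,"wx":0,"wy":0,"wz":0,"gripper":0},{"dx":0,"dy":0,"dz":0.012,"wx":0,"wy":0,"wz":0,"gripper":0},{"dx":0,"dy":0,"dz":0.012,"wx":0,"wy":0,"wz":0,"gripper":0}]' 40
python3 - <<'E'
from h import *
w=cv2.cvtColor(cv2.imread("pics/w6.png"),cv2.COLOR_BGR2GRAY)
s=manip.read_state();po=np.array([s["eef_pos"],s["eef_rot"]]);print(po[0],s["wrist_force"],s["moment"],s["finger_gap"],s["finger_force"])
w2=cv2.cvtColor(manip.camera("wrist"),cv2.COLOR_BGR2GRAY);cv2.imwrite("pics/w7.png",w2)
# how image region on the cover top changed (it shifts if the cover stayed)
for box in((180,270,255,390),):
    a=w[box[0]:box[1],box[2]:box[3]];b=w2[box[0]:box[1],box[2]:box[3]];print(np.abs(a.astype(int)-b).mean())
E
```

```text
clock: 11.12
eef_pos: [505.1, -259.1, 105.5]
eef_rot: [3.141, -0.0, 0.163]
wrist_force: [-0.3, 0.5, 0.4]
finger_gap: 0.6
finger_force: 0.0
[ 505.12780796 -259.11211767  105.48790345] [-0.32071785  0.53750294  0.37816338] [-0.06766694  0.20181844  0.00387632] 0.6258798994414406 0.0
10.386831275720164
```

The closed tips stood on something at a TCP reading of z=94: 6.3 N upward, 3.3 N on each finger. I'll check the bar's real height using the first scene and top images.

Run:
```python
from h import *
import sys
np.set_printoptions(linewidth=300,threshold=sys.maxsize)
im=cv2.cvtColor(cv2.imread("pics/scene0.png"),cv2.COLOR_BGR2GRAY)
print("cols",list(range(264,316,2)))
for r in range(106,176,2):print(r,*["%3d"%v for v in im[r,264:316:2]])
t=cv2.cvtColor(cv2.imread("pics/top0.png"),cv2.COLOR_BGR2GRAY)
print("top cols 440..494")
for r in range(272,326,2):print(r,*["%3d"%v for v in t[r,436:496:2]])
```

```text
cols [264, 266, 268, 270, 272, 274, 276, 278, 280, 282, 284, 286, 288, 290, 292, 294, 296, 298, 300, 302, 304, 306, 308, 310, 312, 314]
106 105 106 101  79  75 101 106 107 107 107 107 106 108 108 106 106 107 107 106 107 106 107 106 105 105 104
108 107 107 107 106 106 107 106 107 107 107 106 107 108 107 107 106 106 107 107 106 106 106 106 105 105 105
110 107 107 106 106 106 107 107 107 107 108 106 106 107 107 107 107 106 106 106 106 106 105 104 104 105 106
112 106 105 106 106 105 104 106 107 107 107 106 106 107 106 107 108 111 107 107 106 107 106 105 105 105 105
114 105 106 106 106 106 105 106 106 106 106 106 106 108 108 115 127 136 127 109 105 105 104 105 105 105 105
116 106 106 106 106 106 107 106 106 106 106 106 108 112 126 136 140 141 133 109 105 106 106 105 106 105 104
118 105 105 106 106 107 107 107 107 111 119 126 127 136 142 142 138 117  85  79 103 106 105 105 106 105 105
120 106 106 106 105 107 108 113 126 135 136 138 141 143 141 124  98  72  67  78 107 105 104 105 105 104 105
122 106 106 105 105 107 116 135 137 141 142 143 143 130 105  76  68  65  66  85 131 116 106 106 106 
[... 5481 characters left out ...]
 142 147 147 146 147 141 141 103 128 142 147 144 148 123  89  84  81  83  82  82
316  87  87  75  80  80  54  32  27  28  78  92 129 145 147 149 143 146 148 148 148 148 128  93  89  84  82  82  84  85  83
318  93  91  81  75  81  76  69  49  27  26  58  88 102 120 136 137 138 139 135 119 100  91  85  81  85  86  80  84  86  82
320  87  88  86  82  79  78  78  85  73  59  54  52  56  74  79  89  95  92  92  91  83  85  81  79  84  84  85  86  84  85
322  88  85  86  86  89  80  78  75  75  78  81  79  77  74  76  77  72  75  82  82  84  84  86  81  83  86  86  82  90  85
324  87  82  84  88  87  86  82  76  76  75  77  78  77  73  76  76  80  86  83  81  80  81  85  86  81  85  88  84  83  84
```

Run:
```python
from h import *
po=[np.zeros(3),np.array([np.pi,0,0])]
for h in(0,10,19,24,30):
    a,b=ray("wrist",(234,272),h,po),ray("wrist",(413,272),h,po);print(h,a.round(1),b.round(1),"sep",(b-a)[1].round(1), "w5", [ray("wrist",(190+x/2.9,150+350/2.9),h,po).round(1).tolist()[:2] for x in(128,650)])
i=manip.camera_info("wrist");T=np.array(i["tool_from_camera"]);f=371.65
for P in([8,0,0],[-8,0,0],[8,0,-19],[0,0,0],[8,0,-24],[8,47,0],[8,-47,0],[8,47,-24]):
    c=np.linalg.inv(T)@np.r_[P,1];th=np.arctan2(np.hypot(c[0],c[1]),c[2]);n=c[:2]/np.hypot(c[0],c[1]);print(P,(n*th*f+[323.05,235.72]).round(1))
```

```text
0 [-2.4 53.   0. ] [ -2.4 -54.2   0. ] sep -107.2 w5 [[-1.6, 52.8], [-1.6, -54.9]]
10 [ 1.4 50.4 10. ] [  1.4 -51.6  10. ] sep -101.9 w5 [[2.2, 50.2], [2.2, -52.2]]
19 [ 4.8 48.  19. ] [  4.9 -49.2  19. ] sep -97.2 w5 [[5.6, 47.9], [5.6, -49.8]]
24 [ 6.7 46.7 24. ] [  6.8 -47.9  24. ] sep -94.6 w5 [[7.5, 46.6], [7.5, -48.4]]
30 [ 9.  45.1 30. ] [  9.1 -46.3  30. ] sep -91.4 w5 [[9.8, 45.0], [9.8, -46.8]]
[8, 0, 0] [322.5 255.9]
[-8, 0, 0] [322.5 281.5]
[8, 0, -19] [322.4 267.2]
[0, 0, 0] [322.5 268.9]
[8, 0, -24] [322.4 270.5]
[8, 47, 0] [402.5 255.6]
[8, -47, 0] [242.5 255.5]
[8, 47, -24] [411.6 269.9]
```

The calibration shows the fingertips end about 24 mm short of the reported TCP: the pads appear 94.6 mm apart at TCP+24. So the fingers had shut above the bar. I'll open, go down to a TCP reading of about 68 (tips near 92) and close again.

```bash
python3 -m inch '[{"dx":0,"dy":0,"dz":0.008,"wx":0,"wy":0,"wz":0,"gripper":0.6},{"dx":0,"dy":0,"dz":0.008,"wx":0,"wy":0,"wz":0,"gripper":0.6},{"dx":0,"dy":0,"dz":0.008,"wx":0,"wy":0,"wz":0,"gripper":0.6},{"dx":0,"dy":0,"dz":0.008,"wx":0,"wy":0,"wz":0,"gripper":0.6},{"dx":0,"dy":0,"dz":0.008,"wx":0,"wy":0,"wz":0,"gripper":0.6}]' 40
python3 -m inch '[{"dx":0,"dy":0,"dz":0,"wx":0,"wy":0,"wz":0,"gripper":0.6},{"dx":0,"dy":0,"dz":0,"wx":0,"wy":0,"wz":0,"gripper":0.6},{"dx":0,"dy":0,"dz":-0.01,"wx":0,"wy":0,"wz":0,"gripper":0.6},{"dx":0,"dy":0,"dz":-0.02,"wx":0,"wy":0,"wz":0,"gripper":0.6},{"dx":0,"dy":0,"dz":-0.03,"wx":0,"wy":0,"wz":0,"gripper":0.6}]'
python3 -m inch '[{"dx":0,"dy":0,"dz":-0.007,"wx":0,"wy":0,"wz":0,"gripper":0.6},{"dx":0,"dy":0,"dz":-0.011,"wx":0,"wy":0,"wz":0,"gripper":0.6},{"dx":0,"dy":0,"dz":-0.014,"wx":0,"wy":0,"wz":0,"gripper":0.6},{"dx":0,"dy":0,"dz":-0.015,"wx":0,"wy":0,"wz":0,"gripper":0.6},{"dx":0,"dy":0,"dz":-0.015,"wx":0,"wy":0,"wz":0,"gripper":0.6}]'
for i in 1 2 3; do python3 -m inch '[{"dx":0,"dy":0,"dz":0,"wx":0,"wy":0,"wz":0,"gripper":0},{"dx":0,"dy":0,"dz":0,"wx":0,"wy":0,"wz":0,"gripper":0},{"dx":0,"dy":0,"dz":0,"wx":0,"wy":0,"wz":0,"gripper":0},{"dx":0,"dy":0,"dz":0,"wx":0,"wy":0,"wz":0,"gripper":0},{"dx":0,"dy":0,"dz":0,"wx":0,"wy":0,"wz":0,"gripper":0}]' 40; done
```

```text
clock: 11.58
eef_pos: [505.0, -259.0, 113.1]
eef_rot: [-3.141, 0.0, 0.163]
wrist_force: [0.9, -1.1, 0.3]
finger_gap: 30.5
finger_force: 0.0
clock: 12.0
eef_pos: [504.8, -258.9, 81.8]
eef_rot: [-3.141, 0.001, 0.163]
wrist_force: [0.4, 0.3, -0.5]
finger_gap: 56.1
finger_force: 0.0
clock: 12.42
eef_pos: [505.1, -259.1, 68.2]
eef_rot: [-3.142, 0.0, 0.163]
wrist_force: [0.1, 0.8, 0.4]
finger_gap: 56.3
finger_force: 0.0
clock: 12.83
eef_pos: [505.1, -259.1, 68.4]
eef_rot: [3.141, -0.0, 0.163]
wrist_force: [-0.0, -0.6, 0.0]
finger_gap: 26.8
finger_force: 0.0
clock: 13.25
eef_pos: [505.1, -259.1, 68.3]
eef_rot: [3.142, -0.0, 0.163]
wrist_force: [-0.2, 0.3, 0.6]
finger_gap: 15.9
finger_force: 40.0
clock: 13.67
eef_pos: [505.1, -259.1, 68.3]
eef_rot: [3.142, -0.0, 0.163]
wrist_force: [-0.5, 0.5, 2.1]
finger_gap: 15.7
finger_force: 40.0
```

```bash
python3 -m inch '[{"dx":0,"dy":0,"dz":0.01,"wx":0,"wy":0,"wz":0,"gripper":0},{"dx":0,"dy":0,"dz":0.03,"wx":0,"wy":0,"wz":0,"gripper":0},{"dx":0,"dy":0,"dz":0.06,"wx":0,"wy":0,"wz":0,"gripper":0},{"dx":0,"dy":0,"dz":0.09,"wx":0,"wy":0,"wz":0,"gripper":0},{"dx":0,"dy":0,"dz":0.115,"wx":0,"wy":0,"wz":0,"gripper":0}]'
python3 -m inch '[{"dx":0,"dy":0.02,"dz":0.005,"wx":0,"wy":0,"wz":4,"gripper":0},{"dx":0.005,"dy":0.045,"dz":0.005,"wx":0,"wy":0,"wz":8,"gripper":0},{"dx":0.01,"dy":0.07,"dz":0.005,"wx":0,"wy":0,"wz":13,"gripper":0},{"dx":0.015,"dy":0.095,"dz":0.005,"wx":0,"wy":0,"wz":18,"gripper":0},{"dx":0.02,"dy":0.12,"dz":0.005,"wx":0,"wy":0,"wz":23,"gripper":0}]'
python3 - <<'E'
from h import *
for p in((470,296.5),(469.5,296.5)):print(ray("top",p,118))
# disc 86: rows/cols from printout
L=[(447.5,297),(489.5,298),(467,276),(470,317.5)];print(fitc("top",np.array(L),86))
t=cv2.cvtColor(cv2.imread("pics/t5.png"),cv2.COLOR_BGR2HSV)
m=cv2.inRange(t,(0,0,110),(180,60,255));m[:235]=0;m[325:]=0;m[:,:295]=0;m[:,365:]=0
c=max(cv2.findContours(m,cv2.RETR_EXTERNAL,cv2.CHAIN_APPROX_NONE)[0],key=cv2.contourArea);print(fitc("top",cv2.convexHull(c),20))
# can top disc in t5c crop by hand from the view
print(fitc("top",np.array([(172,230),(312,230),(240,163),(243,296)])/5+[280,230],90))
E
```

```text
clock: 14.08
eef_pos: [505.0, -259.0, 185.7]
eef_rot: [3.141, -0.001, 0.163]
wrist_force: [0.1, -0.5, -2.8]
finger_gap: 15.4
finger_force: 40.0
clock: 14.5
eef_pos: [524.9, -137.9, 188.7]
eef_rot: [-3.141, 0.0, 0.568]
wrist_force: [0.1, -0.5, -3.2]
finger_gap: 15.7
finger_force: 40.0
[ 504.91147957 -254.50662038  118.        ]
[ 504.9133354  -253.59420097  118.        ]
(array([ 505.68081302, -259.09319304]), np.float64(39.18855478227726))
(array([546.28613646,   4.98544201]), np.float64(47.83492034325655))
(array([545.19782277,   4.33526379]), np.float64(25.77409560534557))
```

```bash
python3 -m inch '[{"dx":0.004,"dy":0.026,"dz":0,"wx":0,"wy":0,"wz":5,"gripper":0},{"dx":0.008,"dy":0.052,"dz":0,"wx":0,"wy":0,"wz":10,"gripper":0},{"dx":0.012,"dy":0.078,"dz":0,"wx":0,"wy":0,"wz":15,"gripper":0},{"dx":0.016,"dy":0.1,"dz":0,"wx":0,"wy":0,"wz":20,"gripper":0},{"dx":0.019,"dy":0.12,"dz":0,"wx":0,"wy":0,"wz":25,"gripper":0}]'
python3 -m inch '[{"dx":0.001,"dy":0.012,"dz":0,"wx":0,"wy":0,"wz":5,"gripper":0},{"dx":0.002,"dy":0.02,"dz":0,"wx":0,"wy":0,"wz":10,"gripper":0},{"dx":0.002,"dy":0.0238,"dz":0,"wx":0,"wy":0,"wz":14,"gripper":0},{"dx":0.002,"dy":0.0238,"dz":0,"wx":0,"wy":0,"wz":14,"gripper":0},{"dx":0.002,"dy":0.0238,"dz":0,"wx":0,"wy":0,"wz":14,"gripper":0}]'
python3 -m inch '[{"dx":0,"dy":0,"dz":0,"wx":0,"wy":0,"wz":0,"gripper":0},{"dx":0,"dy":0,"dz":-0.01,"wx":0,"wy":0,"wz":0,"gripper":0},{"dx":0,"dy":0,"dz":-0.02,"wx":0,"wy":0,"wz":0,"gripper":0},{"dx":0,"dy":0,"dz":-0.027,"wx":0,"wy":0,"wz":0,"gripper":0},{"dx":0,"dy":0,"dz":-0.03,"wx":0,"wy":0,"wz":0,"gripper":0}]'
```

```text
clock: 14.92
eef_pos: [543.9, -17.5, 188.7]
eef_rot: [-3.141, 0.0, 1.005]
wrist_force: [0.0, -1.1, -2.2]
finger_gap: 16.0
finger_force: 40.0
clock: 15.33
eef_pos: [545.9, 4.8, 188.5]
eef_rot: [-3.142, 0.0, 1.243]
wrist_force: [0.5, 0.1, -1.9]
finger_gap: 15.8
finger_force: 40.0
clock: 15.75
eef_pos: [545.3, 4.6, 156.2]
eef_rot: [-3.139, 0.001, 1.244]
wrist_force: [0.5, -0.3, -2.6]
finger_gap: 15.8
finger_force: 40.0
```

```bash
python3 -m inch '[{"dx":0,"dy":0,"dz":-0.012,"wx":0,"wy":0,"wz":0,"gripper":0},{"dx":0,"dy":0,"dz":-0.024,"wx":0,"wy":0,"wz":0,"gripper":0},{"dx":0,"dy":0,"dz":-0.035,"wx":0,"wy":0,"wz":0,"gripper":0},{"dx":0,"dy":0,"dz":-0.042,"wx":0,"wy":0,"wz":0,"gripper":0},{"dx":0,"dy":0,"dz":-0.045,"wx":0,"wy":0,"wz":0,"gripper":0}]'
python3 -m inch '[{"dx":0,"dy":0,"dz":-0.003,"wx":0,"wy":0,"wz":0,"gripper":0},{"dx":0,"dy":0,"dz":-0.006,"wx":0,"wy":0,"wz":0,"gripper":0},{"dx":0,"dy":0,"dz":-0.008,"wx":0,"wy":0,"wz":0,"gripper":0},{"dx":0,"dy":0,"dz":-0.01,"wx":0,"wy":0,"wz":0,"gripper":0},{"dx":0,"dy":0,"dz":-0.01,"wx":0,"wy":0,"wz":0,"gripper":0}]'
```

```text
clock: 16.17
eef_pos: [545.6, 4.7, 111.9]
eef_rot: [-3.14, 0.0, 1.245]
wrist_force: [0.4, -0.2, -1.7]
finger_gap: 15.9
finger_force: 40.0
clock: 16.58
eef_pos: [546.0, 4.7, 103.1]
eef_rot: [-3.142, 0.0, 1.245]
wrist_force: [-0.1, 0.7, -2.4]
finger_gap: 15.2
finger_force: 40.0
```

```bash
python3 -m inch '[{"dx":0,"dy":0,"dz":-0.003,"wx":0,"wy":0,"wz":0,"gripper":0},{"dx":0,"dy":0,"dz":-0.006,"wx":0,"wy":0,"wz":0,"gripper":0},{"dx":0,"dy":0,"dz":-0.009,"wx":0,"wy":0,"wz":0,"gripper":0},{"dx":0,"dy":0,"dz":-0.011,"wx":0,"wy":0,"wz":0,"gripper":0},{"dx":0,"dy":0,"dz":-0.012,"wx":0,"wy":0,"wz":0,"gripper":0}]'
python3 -m inch '[{"dx":0,"dy":0,"dz":-0.001,"wx":0,"wy":0,"wz":0,"gripper":0},{"dx":0,"dy":0,"dz":-0.002,"wx":0,"wy":0,"wz":0,"gripper":0},{"dx":0,"dy":0,"dz":-0.003,"wx":0,"wy":0,"wz":0,"gripper":0},{"dx":0,"dy":0,"dz":-0.003,"wx":0,"wy":0,"wz":0,"gripper":0},{"dx":0,"dy":0,"dz":-0.003,"wx":0,"wy":0,"wz":0,"gripper":0}]'
```

```text
clock: 17.0
eef_pos: [545.9, 4.7, 90.8]
eef_rot: [-3.141, 0.0, 1.245]
wrist_force: [-0.1, -0.2, -2.4]
finger_gap: 15.4
finger_force: 40.0
clock: 17.42
eef_pos: [546.1, 4.7, 88.3]
eef_rot: [3.142, -0.0, 1.245]
wrist_force: [-0.5, 0.4, -1.1]
finger_gap: 15.8
finger_force: 40.0
```

```bash
python3 -m inch '[{"dx":0,"dy":0,"dz":-0.0007,"wx":0,"wy":0,"wz":0,"gripper":0},{"dx":0,"dy":0,"dz":-0.0007,"wx":0,"wy":0,"wz":0,"gripper":0},{"dx":0,"dy":0,"dz":-0.0007,"wx":0,"wy":0,"wz":-3,"gripper":0},{"dx":0,"dy":0,"dz":-0.0007,"wx":0,"wy":0,"wz":-6,"gripper":0},{"dx":0,"dy":0,"dz":-0.0007,"wx":0,"wy":0,"wz":-10,"gripper":0}]'
python3 -m inch '[{"dx":0,"dy":0,"dz":0,"wx":0,"wy":0,"wz":-4,"gripper":0},{"dx":0,"dy":0,"dz":0,"wx":0,"wy":0,"wz":-8,"gripper":0},{"dx":0,"dy":0,"dz":0,"wx":0,"wy":0,"wz":-12,"gripper":0},{"dx":0,"dy":0,"dz":0,"wx":0,"wy":0,"wz":-16,"gripper":0},{"dx":0,"dy":0,"dz":0,"wx":0,"wy":0,"wz":-20,"gripper":0}]'
```

```text
clock: 17.83
eef_pos: [546.6, 4.7, 88.3]
eef_rot: [3.14, -0.001, 1.068]
wrist_force: [-0.7, 0.4, 3.9]
finger_gap: 15.7
finger_force: 40.0
clock: 18.25
eef_pos: [546.6, 4.7, 88.3]
eef_rot: [3.14, -0.001, 0.718]
wrist_force: [-0.1, -0.2, 3.3]
finger_gap: 15.7
finger_force: 40.0
```

Turning freely, with the cover seated. I'll finish the twist.

```bash
python3 -m inch '[{"dx":0,"dy":0,"dz":0,"wx":0,"wy":0,"wz":-4,"gripper":0},{"dx":0,"dy":0,"dz":0,"wx":0,"wy":0,"wz":-8,"gripper":0},{"dx":0,"dy":0,"dz":0,"wx":0,"wy":0,"wz":-12,"gripper":0},{"dx":0,"dy":0,"dz":0,"wx":0,"wy":0,"wz":-15,"gripper":0},{"dx":0,"dy":0,"dz":0,"wx":0,"wy":0,"wz":-18,"gripper":0}]'
python3 -m inch '[{"dx":0,"dy":0,"dz":0,"wx":0,"wy":0,"wz":-2,"gripper":0},{"dx":0,"dy":0,"dz":0,"wx":0,"wy":0,"wz":-4,"gripper":0},{"dx":0,"dy":0,"dz":0,"wx":0,"wy":0,"wz":-6,"gripper":0},{"dx":0,"dy":0,"dz":0,"wx":0,"wy":0,"wz":-7,"gripper":0},{"dx":0,"dy":0,"dz":0,"wx":0,"wy":0,"wz":-7,"gripper":0}]'
python3 -c "
from cell import manip;s=manip.read_state();print(s['eef_rot'],s['moment'],s['joints'])"
```

```text
clock: 18.67
eef_pos: [546.6, 4.7, 88.3]
eef_rot: [3.141, -0.001, 0.405]
wrist_force: [0.3, -0.7, 2.6]
finger_gap: 15.3
finger_force: 40.0
clock: 19.08
eef_pos: [546.6, 4.0, 88.4]
eef_rot: [3.14, -0.001, 0.285]
wrist_force: [-0.5, -4.9, 4.8]
finger_gap: 16.0
finger_force: 40.3
[ 3.13966149e+00 -1.11027757e-03  2.84652955e-01] [-1.09135471  0.35212094  0.6721481 ] [-5.88981817e-02  3.85455376e-01  1.63427397e+00 -1.60451365e-03
  1.12016793e+00  1.22794385e+00]
```

The stop is reached at yaw 0.285 rad, with the moment rising. Release and retreat.

```bash
for i in 1 2; do python3 -m inch '[{"dx":0,"dy":0,"dz":0,"wx":0,"wy":0,"wz":0,"gripper":0.7},{"dx":0,"dy":0,"dz":0,"wx":0,"wy":0,"wz":0,"gripper":0.7},{"dx":0,"dy":0,"dz":0,"wx":0,"wy":0,"wz":0,"gripper":0.7},{"dx":0,"dy":0,"dz":0,"wx":0,"wy":0,"wz":0,"gripper":0.7},{"dx":0,"dy":0,"dz":0,"wx":0,"wy":0,"wz":0,"gripper":0.7}]'; done
python3 -m inch '[{"dx":0,"dy":0,"dz":0.01,"wx":0,"wy":0,"wz":0,"gripper":0.7},{"dx":0,"dy":0,"dz":0.03,"wx":0,"wy":0,"wz":0,"gripper":0.7},{"dx":0,"dy":0,"dz":0.06,"wx":0,"wy":0,"wz":0,"gripper":0.7},{"dx":0,"dy":0,"dz":0.09,"wx":0,"wy":0,"wz":0,"gripper":0.7},{"dx":0,"dy":0,"dz":0.12,"wx":0,"wy":0,"wz":0,"gripper":0.7}]'
python3 -m inch '[{"dx":-0.03,"dy":0,"dz":0,"wx":0,"wy":0,"wz":0,"gripper":0.7},{"dx":-0.06,"dy":0,"dz":0,"wx":0,"wy":0,"wz":0,"gripper":0.7},{"dx":-0.09,"dy":0,"dz":0,"wx":0,"wy":0,"wz":0,"gripper":0.7},{"dx":-0.12,"dy":0,"dz":0,"wx":0,"wy":0,"wz":0,"gripper":0.7},{"dx":-0.14,"dy":0,"dz":0,"wx":0,"wy":0,"wz":0,"gripper":0.7}]'
python3 - <<'E'
from h import *
s=manip.read_state();im=manip.camera("wrist");im=manip.camera("wrist");s=manip.read_state();po=np.array([s["eef_pos"],s["eef_rot"]]);cv2.imwrite("pics/w8.png",im)
m=cv2.inRange(cv2.cvtColor(im,cv2.COLOR_BGR2HSV),(5,110,40),(22,255,255))
c=max(cv2.findContours(m[:330],cv2.RETR_EXTERNAL,cv2.CHAIN_APPROX_NONE)[0],key=cv2.contourArea)
P=np.array([ray("wrist",q,12,po)[:2] for q in cv2.convexHull(c).reshape(-1,2)],np.float32);print("board",cv2.minAreaRect(P))
t=manip.camera("top");cv2.imwrite("pics/t8.png",t);g=cv2.cvtColor(t,cv2.COLOR_BGR2GRAY)
for r in range(240,316,3):print(r,*["%3d"%v for v in g[r,296:362:2]])
E
```

```text
clock: 19.5
eef_pos: [546.0, 4.8, 87.5]
eef_rot: [-3.141, 0.0, 0.285]
wrist_force: [0.4, 0.1, 0.2]
finger_gap: 46.1
finger_force: 0.0
clock: 19.92
eef_pos: [546.1, 4.7, 87.5]
eef_rot: [-3.142, -0.0, 0.285]
wrist_force: [0.4, -0.4, -0.2]
finger_gap: 65.5
finger_force: 0.0
clock: 20.33
eef_pos: [545.8, 4.7, 209.8]
eef_rot: [3.141, -0.0, 0.285]
wrist_force: [-0.4, 0.1, 0.3]
finger_gap: 66.0
finger_force: 0.0
clock: 20.75
eef_pos: [404.0, 4.8, 208.2]
eef_rot: [3.141, -0.001, 0.285]
wrist_force: [0.7, 0.5, 0.4]
finger_gap: 65.7
finger_force: 0.0
board ((547.83935546875, 2.4823837280273438), (129.86569213867188, 103.64652252197266), 16.38392448425293)
240  91  87  85  85  88  86  89  89  83  88  87  90  87  87  88  91  92  93  90  87  90  88  90  81  86  90  86  89  88  87  88  90  91
243  90  86  88  88  88  91  87  87  88  85  87  85  86  86  84  88  87  78  81  65  68  71  70  67  72  89  92  87  88  84  88  85  84
246  89  88  90  88  84  88  88  86  88  89  90  84  77  75  64  66  73  73  72  79  73  78  67  66  82  81  85  88  86  88  89  89  82
249  88  87  87  86  82  90  89  77  8
[... 2389 characters left out ...]
  78  71  56  52  69
303  80  74  76  77  75  73  61  65  70  68  60  54  69  68  66  57  60  60  63  64  61  59  69  82  82  74  74  77  73  67  47  58  60
306  77  79  76  77  75  76  80  57  70  74  66  62  60  61  62  61  61  65  68  69  72  65  68  78  73  57  57  64  90  89  89  88  88
309  80  77  75  79  73  74  76  63  64  62  60  62  65  64  65  63  74  70  65  63  47  46  48  81  87  94  90  89  89  89  88  89  94
312  79  78  79  77  74  75  76  66  58  51  48  64  63  61  54  54  48  50  74  74  79  76  77  86  86  88  86  88  90  87  87  95  92
315  74  77  74  75  75  76  73  74  54  54  52  51  67  75  76  74  71  77  78  76  75  77  74  84  89  91  89  89  95  91  94  92  89
```

The top view shows the bar at about 18°, against 16.4° for the board. The cover sits centred, and the hand is clear and at rest, so I'm handing in.

```bash
python3 -c "
from cell import manip;print(manip.sign_off())"
```

```text
the job is handed in; nothing more can be done
None
```

Job handed in at about 21 s of robot time: the canister is in the collar and the cover is down and turned to its stop, with the bar about 2° off the board's long side. The cover is released, and I sent the arm nowhere near the jar, tape roll or bowl; the sign-off gave no verdict.

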